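Find the full screw tin by its weight

TASK

Three identical closed tins stand on the bench, and the one packed full of steel screws for the wall hook is the heaviest: lift them one at a time to feel which it is. Stand the two lighter tins upright in the low wooden tray, and finish holding the heaviest tin up in the gripper, upright and at least 15 cm clear of the bench, ready to hand over; do not put it down or let go. Do not drop or tip the tins, and leave everything else on the bench as it is.

Things in the scene. Friction and masses are not known exactly. Their poses are not given: they have to be found in the camera images.
- tin_a: one of three identical plain steel tins, loose, round, 56 mm across, 70 mm tall, slip lid shut for good (skirt 57.6 mm across, top 18 mm). Origin: centre of its underside, z up. With its hidden, tightly packed contents the full one weighs 0.55 to 0.7 kg, the other two 0.15 to 0.42 kg; which is full changes and cannot be seen. A 40 N grip holds it and does it no harm
- tin_b: one of three identical plain steel tins, loose, round, 56 mm across, 70 mm tall, slip lid shut for good (skirt 57.6 mm across, top 18 mm). Origin: centre of its underside, z up. With its hidden, tightly packed contents the full one weighs 0.55 to 0.7 kg, the other two 0.15 to 0.42 kg; which is full changes and cannot be seen. A 40 N grip holds it and does it no harm
- tin_c: one of three identical plain steel tins, loose, round, 56 mm across, 70 mm tall, slip lid shut for good (skirt 57.6 mm across, top 18 mm). Origin: centre of its underside, z up. With its hidden, tightly packed contents the full one weighs 0.55 to 0.7 kg, the other two 0.15 to 0.42 kg; which is full changes and cannot be seen. A 40 N grip holds it and does it no harm
- tray: low open wooden tray fixed on the bench, 160 mm (its x) by 240 mm (its y), 22 mm high outside, rim 8 mm thick, inner floor 8 mm above the bench; inside it is 144 by 224 mm, room for two tins side by side along its y. Origin: centre of its underside, z up
- hook: bystander: chrome wall hook lying on its back, plate 34 by 75 mm, hook standing about 57 mm high, loose. Origin: centre of the plate's underside
- switch: bystander: white plastic switch plate, 86 mm square, on its back box, 34 mm high, loose, with a small toggle standing 18 mm above it. Origin: centre of the underside
- toggle (a joint): the switch's toggle, 0 rad = off, leaning to the plate's -x, 0.6 rad = on, leaning to its +x; stays where it is left
- screwdriver: bystander: steel screwdriver lying on the bench, 200 mm long, along its x, handle (to -x) 26 mm thick, loose. Origin: on the bench under the middle of its length
- hinge: bystander: black plastic hinge opened flat, 70 by 64 mm, 11 mm high at the knuckle, loose. Origin: centre of the underside
- acrylic_box: bystander: clear acrylic box with shut sliding lid, 110 by 150 mm, 62 mm high, loose. Origin: centre of the underside
- acrylic_lid (a joint): the acrylic box's lid, 0 m = shut, grows as it slides to the box's +y
- tape_measure: bystander: grey tape measure lying flat, 78 by 67 mm with its end tab, 36 mm high, loose. Origin: centre of the underside
- level: bystander: aluminium spirit level standing on edge, 24 by 240 mm (along its y), 46 mm high, loose. Origin: centre of the underside
Not all that is in view belongs to the job. What is shaped like the tin_a but red is not meant.

How it is judged:
On the way, in this order (a step that is already met when the one before it is completed fails the run):
1. a tin is lifted clear of the bench (((height (world z) of tin_a above 0.03 m and contact force between tin_a and the fingers above 1 N) or (height (world z) of tin_b above 0.03 m and contact force between tin_b and the fingers above 1 N) or (height (world z) of tin_c above 0.03 m and contact force between tin_c and the fingers above 1 N))), for 0.2 s.
2. one of the lighter tins stands in the tray, released (((z of tin_a in the frame of tray between 0.005 and 0.014 m and angle between tin_a's own z axis and vertical below 0.1 rad and linear speed of tin_a below 0.03 m/s and contact force between tin_a and the fingers below 0.1 N and contact force between tin_a and tray between 0.8 and 4.8 N) or (z of tin_b in the frame of tray between 0.005 and 0.014 m and angle between tin_b's own z axis and vertical below 0.1 rad and linear speed of tin_b below 0.03 m/s and contact force between tin_b and the fingers below 0.1 N and contact force between tin_b and tray between 0.8 and 4.8 N) or (z of tin_c in the frame of tray between 0.005 and 0.014 m and angle between tin_c's own z axis and vertical below 0.1 rad and linear speed of tin_c below 0.03 m/s and contact force between tin_c and the fingers below 0.1 N and contact force between tin_c and tray between 0.8 and 4.8 N))), for 0.2 s.
3. both lighter tins stand in the tray, released ((((z of tin_a in the frame of tray between 0.005 and 0.014 m and angle between tin_a's own z axis and vertical below 0.1 rad and linear speed of tin_a below 0.03 m/s and contact force between tin_a and the fingers below 0.1 N and contact force between tin_a and tray between 0.8 and 4.8 N) and (z of tin_b in the frame of tray between 0.005 and 0.014 m and angle between tin_b's own z axis and vertical below 0.1 rad and linear speed of tin_b below 0.03 m/s and contact force between tin_b and the fingers below 0.1 N and contact force between tin_b and tray between 0.8 and 4.8 N)) or ((z of tin_a in the frame of tray between 0.005 and 0.014 m and angle between tin_a's own z axis and vertical below 0.1 rad and linear speed of tin_a below 0.03 m/s and contact force between tin_a and the fingers below 0.1 N and contact force between tin_a and tray between 0.8 and 4.8 N) and (z of tin_c in the frame of tray between 0.005 and 0.014 m and angle between tin_c's own z axis and vertical below 0.1 rad and linear speed of tin_c below 0.03 m/s and contact force between tin_c and the fingers below 0.1 N and contact force between tin_c and tray between 0.8 and 4.8 N)) or ((z of tin_b in the frame of tray between 0.005 and 0.014 m and angle between tin_b's own z axis and vertical below 0.1 rad and linear speed of tin_b below 0.03 m/s and contact force between tin_b and the fingers below 0.1 N and contact force between tin_b and tray between 0.8 and 4.8 N) and (z of tin_c in the frame of tray between 0.005 and 0.014 m and angle between tin_c's own z axis and vertical below 0.1 rad and linear speed of tin_c below 0.03 m/s and contact force between tin_c and the fingers below 0.1 N and contact force between tin_c and tray between 0.8 and 4.8 N)))), for 0.2 s.
At the end, for the whole second after the job is handed in: The two lighter tins stand upright (within 0.1 rad) on the tray's floor, released and at rest, and the heaviest is held still between the fingers, its underside at least 150 mm above the bench, within 0.35 rad of upright, carried by nothing else ((((height (world z) of tin_a above 0.15 m and angle between tin_a's own z axis and vertical below 0.35 rad and linear speed of tin_a below 0.05 m/s and contact force between tin_a and the fingers above 2 N and contact force between tin_a and tray below 0.1 N) and (z of tin_b in the frame of tray between 0.005 and 0.014 m and angle between tin_b's own z axis and vertical below 0.1 rad and linear speed of tin_b below 0.03 m/s and contact force between tin_b and the fingers below 0.1 N and contact force between tin_b and tray between 0.8 and 4.8 N) and (z of tin_c in the frame of tray between 0.005 and 0.014 m and angle between tin_c's own z axis and vertical below 0.1 rad and linear speed of tin_c below 0.03 m/s and contact force between tin_c and the fingers below 0.1 N and contact force between tin_c and tray between 0.8 and 4.8 N)) or ((height (world z) of tin_b above 0.15 m and angle between tin_b's own z axis and vertical below 0.35 rad and linear speed of tin_b below 0.05 m/s and contact force between tin_b and the fingers above 2 N and contact force between tin_b and tray below 0.1 N) and (z of tin_a in the frame of tray between 0.005 and 0.014 m and angle between tin_a's own z axis and vertical below 0.1 rad and linear speed of tin_a below 0.03 m/s and contact force between tin_a and the fingers below 0.1 N and contact force between tin_a and tray between 0.8 and 4.8 N) and (z of tin_c in the frame of tray between 0.005 and 0.014 m and angle between tin_c's own z axis and vertical below 0.1 rad and linear speed of tin_c below 0.03 m/s and contact force between tin_c and the fingers below 0.1 N and contact force between tin_c and tray between 0.8 and 4.8 N)) or ((height (world z) of tin_c above 0.15 m and angle between tin_c's own z axis and vertical below 0.35 rad and linear speed of tin_c below 0.05 m/s and contact force between tin_c and the fingers above 2 N and contact force between tin_c and tray below 0.1 N) and (z of tin_a in the frame of tray between 0.005 and 0.014 m and angle between tin_a's own z axis and vertical below 0.1 rad and linear speed of tin_a below 0.03 m/s and contact force between tin_a and the fingers below 0.1 N and contact force between tin_a and tray between 0.8 and 4.8 N) and (z of tin_b in the frame of tray between 0.005 and 0.014 m and angle between tin_b's own z axis and vertical below 0.1 rad and linear speed of tin_b below 0.03 m/s and contact force between tin_b and the fingers below 0.1 N and contact force between tin_b and tray between 0.8 and 4.8 N)))); the arm keeps its last pose, push and grip.
It fails at once if another thing on the bench is moved from its place (30 mm or more) (distance of any of hook, switch, screwdriver, hinge, acrylic_box, tape_measure, level from where it was at the start of the episode above 0.03 m).
It fails at once if the light switch is flipped (value of joint toggle above 0.3 rad).
It fails at once if the acrylic box is slid open (value of joint acrylic_lid above 0.03 m).
It fails at once if a tin is tipped far over (more than 35 degrees) (angle between any of tin_a, tin_b, tin_c's own z axis and vertical above 0.61 rad).
It fails at once if a tin is dropped (falls free by 15 mm or more) or knocked flying ((linear speed of tin_a above 0.55 m/s and contact force between tin_a and the fingers below 0.01 N) or (linear speed of tin_b above 0.55 m/s and contact force between tin_b and the fingers below 0.01 N) or (linear speed of tin_c above 0.55 m/s and contact force between tin_c and the fingers below 0.01 N)).
It also fails if it takes over 72 s, if anything falls off the work surface, if the arm or the gripper's body presses on something with over 40 N, if the wrist force passes 120 N, or if a joint passes its speed limit or range.

ROBOT

A 7-joint arm with a two-finger parallel gripper is mounted at the origin on the work surface. World frame = base frame: x ahead of the robot, y to its left, z up, the work surface at z = 0. Lengths are in m, angles in rad, forces in N, time in s.
With the tool pointing down it reaches from about 0.4 to 0.85 m from the base axis. Payload 6.9 kg.
Tool frame: the origin (TCP) lies midway between the tips of the shut fingers; the grasp point (between the pads) lies behind it (ctrl.pinch_z is the z of the grasp point in the tool frame, in m); z points along the fingers, y is the direction in which the jaws open and shut (so a half turn about z gives the same grasp; the last joint's range is limited). The gripper opens to 85 mm and grips with 20 to 120 N. Pads are 22 mm wide; open, the fingers measure 114 mm over their backs; the gripper's body (76 mm by 85 mm) begins 54 mm behind the grasp point. The pads swing forward as they close: fully open they stand 13 mm farther back than shut.
Start: joints at [-1.228, 0.507, -0.238, 1.5, 0.126, 1.149, -0.155], TCP at [0.147, 0.607, 0.231] pointing down, gripper open.
Joint ranges: [-3.08, 3.08], [-0.24, 2.05], [-1.43, 1.35], [0, 2.5], [-1.52, 4.66], [0.17, 1.96], [-2.89, 2.89]. Speed limits (rad/s): [2.39, 2.39, 3.14, 3.14, 3.14, 3.14, 3.14].

INTERFACE

Orientations are given as a unit quaternion [w, x, y, z].
In Python, from station import ctrl, get_state, vision, ticket, models gives the robot as it stands. Calls block until the motion is done:
- ctrl.movep(position, orientation): joint-space move of the TCP to a pose.
- ctrl.movel(position, frame=None, max_speed=0.15): straight line of the TCP; frame=None keeps the orientation; max_speed is the mean speed in m/s.
- ctrl.set_joints(angles): joint-space move.
- ctrl.ungrasp() and ctrl.close_gripper(force=None): open the fingers fully, or close them until they stop; force is the grip in N (None keeps the last).
- ctrl.pause(seconds).
- ctrl.ik(position, orientation): joint angles nearest the present ones, or None.
- get_state(): the state.
- vision.grab_frame(name): name is "scene" or "top" or "wrist"; returns (picture, depth): 480x640x3 uint8, blue, green, red; 480x640 float32, m along the optical axis (not along the pixel's ray), 0 where there is no reading.
- vision.camera_info(name): a dict with "mtx" (3x3 intrinsics, pixels), "dist_coeffs" ([k1, k2, p1, p2, k3] as OpenCV has them; the pictures are not rectified), "R" (3x3) and "t" (3): a world point X has camera coordinates R X + t; the wrist camera has in their place "hand_eye" (4x4, takes a point from camera to tool coordinates, whose origin is the TCP and whose axes are the flange's). Camera axes: x right, y down, z forward; pixel columns grow to the right and rows downward; lengths in m; the calibration is good to about 2 mm. A picture is of the moment at which its call begins: read the wrist's pose just before it. camera_info takes no time and is no camera call.
A pose or a line that the arm cannot do raises ctrl.Unreachable and nothing moves.
- ticket.close_job(): hands the job in, once; it reports no verdict.
Trained networks look in the newest picture that a camera, given by its name, has taken for a name from the list of things; names that differ only in an ending like _2 or _b are one class to them, and where a whole thing is asked for, a point or a joint stands for the part that bears it (a point fixed in the world has none). Each returns a list of dicts, best first, with "p" (0 to 1); they miss things now and then, are a little off and sometimes report something else, mostly with a low value. They report only what shows in the picture. A call takes as long as a camera call. They do not tell look-alikes from the thing itself.
- models.recognise(camera, target): "point" ([column, row] in pixels, amid what is visible of it).
- models.masks_of(camera, target): "mask" (480x640 bool, what is visible of it) and "point" ([column, row] in pixels, amid what is visible of it).
The state is a dict: "time": time; "qpos": joint angles; "qd": joint speeds; "tau": joint torques, N m; "tcp_pos": TCP position; "eef_rot": TCP orientation; "contact_force": force on the tool from outside, world axes, zero at the start; "wrist_torque": the same for the moment, N m; "width": finger opening in m.
Only numpy, scipy, OpenCV 4.12 (cv2) and the standard library are available. Lean on these libraries where they do the work, as an engineer would, in place of code of your own. Each camera call takes 0.05 s, during which the arm holds its last target. There are 200 camera calls.

## Working session

There is one attempt and no reset: what is moved stays moved. The work goes in short steps, each a Python script; the robot and the scene stay as the last script left them, time stands still between calls to the robot, and variables do not carry over. Pictures are saved under pics/ and viewed, about 8 in all and at most 12, crops included, and the job is handed in when it is done.

```bash
mkdir -p pics
cat > h.py <<'E'
import numpy as np, cv2
from station import ctrl, get_state, vision, ticket, models
def world(cam, depth, uv):
    """pixels Nx2 -> world points for fixed cameras, using depth"""
    ci=vision.camera_info(cam); uv=np.asarray(uv,float).reshape(-1,1,2)
    n=cv2.undistortPoints(uv,np.array(ci["mtx"]),np.array(ci["dist_coeffs"]))[:,0]
    z=depth[uv[:,0,1].astype(int),uv[:,0,0].astype(int)]
    P=np.c_[n*z[:,None],z][z>0]
    return (P-np.array(ci["t"]))@np.array(ci["R"])
E
python3 - <<'E'
from h import *
for cam in ("top","scene"):
    im,d=vision.grab_frame(cam); cv2.imwrite(f"pics/{cam}0.png",im); np.save(cam+"_d.npy",d)
    for t in ("tin_a","tray","hook","switch","screwdriver","hinge","acrylic_box","tape_measure","level"):
        for r in models.masks_of(cam,t)[:6]:
            if r["p"]<.25: continue
            v,u=np.nonzero(r["mask"]); P=world(cam,d,np.c_[u,v])
            if len(P)<5: continue
            zt=np.percentile(P[:,2],95); T=P[P[:,2]>zt-.008]
            print(cam,t,round(r["p"],2),np.round(r["point"]),"bb",np.round(np.percentile(P,2,0),3),np.round(np.percentile(P,98,0),3),"topmid",np.round((T[:,:2].min(0)+T[:,:2].max(0))/2,3),"bgr",im[r["mask"]].mean(0).round())
print(get_state(), ctrl.pinch_z)
E
```

```text
top tin_a 0.77 [301. 239.] bb [ 0.544 -0.027  0.036] [0.597 0.023 0.077] topmid [ 0.572 -0.001] bgr [128. 126. 120.]
top tin_a 0.76 [356. 275.] bb [ 0.453 -0.17   0.004] [ 0.503 -0.119  0.077] topmid [ 0.478 -0.145] bgr [129. 127. 121.]
top tin_a 0.62 [435. 249.] bb [ 0.533 -0.394 -0.   ] [ 0.587 -0.34   0.077] topmid [ 0.56  -0.367] bgr [118. 115. 110.]
top tin_a 0.57 [469. 283.] bb [ 0.433 -0.48   0.004] [ 0.486 -0.429  0.077] topmid [ 0.458 -0.456] bgr [21. 22. 90.]
top tray 0.57 [205. 265.] bb [0.425 0.145 0.004] [0.589 0.38  0.026] topmid [0.507 0.262] bgr [ 62.  89. 108.]
top hook 0.77 [376. 230.] bb [ 0.587 -0.247  0.001] [ 0.623 -0.177  0.058] topmid [ 0.605 -0.204] bgr [129. 125. 120.]
top switch 0.79 [412. 322.] bb [ 0.321 -0.348  0.021] [ 0.403 -0.268  0.042] topmid [ 0.362 -0.308] bgr [106. 106. 106.]
top screwdriver 0.9 [338. 183.] bb [ 0.678 -0.113  0.013] [ 0.777 -0.088  0.031] topmid [ 0.731 -0.101] bgr [31. 29. 27.]
top screwdriver 0.72 [256. 170.] bb [0.711 0.052 0.054] [0.801 0.197 0.064] topmid [0.757 0.124] bgr [137. 130. 117.]
top hinge 0.77 [302. 294.] bb [ 0.3
[... 2570 characters left out ...]
. 46. 44.]
{'time': 1.0, 'qpos': array([-1.22750743,  0.50746502, -0.23757403,  1.50020368,  0.12569646,
        1.14889035, -0.15477831]), 'qd': array([ 0.0007631 , -0.00138055,  0.0007298 ,  0.00013769, -0.00129525,
        0.00098662,  0.0005181 ]), 'tau': array([-7.65280638e-04, -6.20374346e+01, -2.18529023e+00, -2.49957204e+01,
        1.38505545e-02,  2.63369329e-03,  9.44732932e-06]), 'tcp_pos': array([0.14725637, 0.60739554, 0.23129454]), 'eef_rot': array([1.66110553e-06, 1.18627329e-01, 9.92938848e-01, 4.57006852e-06]), 'contact_force': array([ 0.3856967 , -0.62609401,  0.12869561]), 'wrist_torque': array([ 0.0121537 , -0.01646279, -0.03718754]), 'width': 0.0856539434145661} -0.0187
```

Run:
```python
from h import *
q0=get_state()["qpos"]
for a in (np.pi/2,-np.pi/2):
    q=[0,np.cos(a/2),np.sin(a/2),0]
    for p in ([.572,0],[.478,-.145],[.56,-.367],[.508,.206],[.508,.318]):
        print(round(a,2),p,[None if (j:=ctrl.ik([*p,z],q)) is None else np.round(j,2) for z in (.016,.25)])
```

```text
1.57 [0.572, 0] [array([-0.17,  0.69,  0.2 ,  1.89, -0.22,  0.59,  0.17]), array([-0.3 ,  0.43,  0.39,  1.62, -0.18,  1.13,  0.14])]
1.57 [0.478, -0.145] [array([ 0.04,  0.63,  0.31,  2.08, -0.4 ,  0.49,  0.66]), array([-0.25,  0.35,  0.69,  1.8 , -0.25,  1.08,  0.53])]
1.57 [0.56, -0.367] [array([ 0.27,  0.84,  0.49,  1.61, -0.5 ,  0.82,  0.97]), array([ 0.11,  0.69,  0.86,  1.35, -0.52,  1.34,  0.98])]
1.57 [0.508, 0.206] [array([-0.52,  0.66,  0.14,  1.95, -0.16,  0.54, -0.27]), array([-0.59,  0.38,  0.23,  1.68, -0.1 ,  1.1 , -0.33])]
1.57 [0.508, 0.318] [array([-0.66,  0.71,  0.09,  1.81, -0.1 ,  0.63, -0.51]), array([-0.69,  0.45,  0.14,  1.54, -0.07,  1.15, -0.54])]
-1.57 [0.572, 0] [array([ 0.28,  0.72, -0.52,  1.88,  0.55,  0.69,  2.57]), array([-0.68,  0.64,  1.15,  1.62, -0.6 ,  1.28, -2.57])]
-1.57 [0.478, -0.145] [array([ 0.6 ,  0.66, -0.54,  2.07,  0.62,  0.58,  2.76]), array([-0.49,  0.5 ,  1.15,  1.8 , -0.5 ,  1.17, -2.32])]
-1.57 [0.56, -0.367] [array([ 0.01,  1.1 ,  1.15,  1.61, -1.08,  1.18, -1.72]), array([ 0.02,  0.8 ,  1.15,  1.35, -0.72,  1.44, -2.  ])]
-1.57 [0.508, 0.206] [array([-0.08,  0.71, -0.55,  1.94,  0.59,  0.66,  2.14]), array([-0.06,  0.4 , -0.54,  1.67,  0.22,  1.13,  2.48])]
-1.57 [0.508, 0.318] [array([-0.25,  0.77, -0.58,  1.8 ,  0.59,  0.75,  1.99]), array([-0.22,  0.5 , -0.61,  1.54,  0.3 ,  1.2 ,  2.26])]
```

View pics/top0.png

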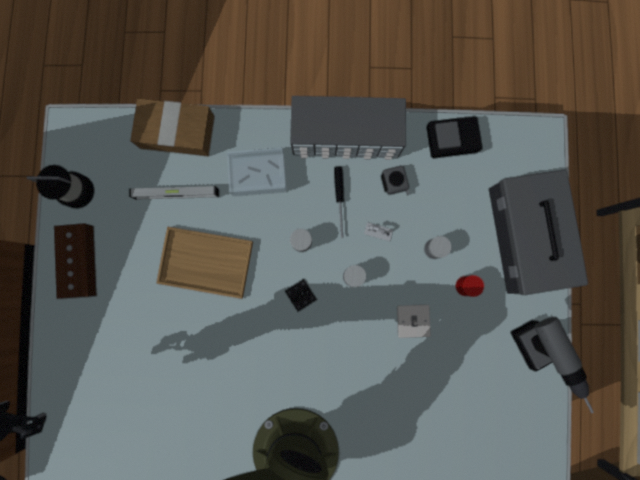

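The picture shows steel tins at (302,239), (355,275) and (438,246), the red look-alike at (470,285), and the tray at (205,264), turned slightly. The network positions match. I'll compute the tray yaw, then grasp and weigh the nearest tin.

```bash
cat >> h.py <<'E'
def quat(psi=0.):
    a=np.pi/2+psi; return [0,np.cos(a/2),np.sin(a/2),0]
GZ=.016           # TCP height when gripping a tin on the bench
def fz(n=8):
    f=[]
    for _ in range(n): ctrl.pause(.05); f.append(get_state()["contact_force"][2])
    return np.mean(f)
def pick(xy,lift=.13):
    ctrl.movep([*xy,GZ+.13],quat()); f0=fz()
    ctrl.movel([*xy,GZ],max_speed=.1); ctrl.close_gripper(force=40)
    w=get_state()["width"]; ctrl.movel([*xy,GZ+lift],max_speed=.08); f1=fz()
    s=get_state(); m=(f0-f1)/9.81
    print("width",w,s["width"],"mass",m,f0,f1,"t",s["time"]); return m
def place(xy,z,psi=0.):
    ctrl.movep([*xy,z+.13],quat(psi)); ctrl.movel([*xy,z+.02],max_speed=.12); ctrl.movel([*xy,z+.002],max_speed=.03)
    ctrl.ungrasp(); ctrl.pause(.2); ctrl.movel([*xy,z+.13],max_speed=.12); print("t",get_state()["time"])
def tray(v):  # spot at +-v along the tray's y
    c,psi=TRAY; return np.array(c)+v*np.array([-np.sin(psi),np.cos(psi)])
E
python3 - <<'E'
from h import *
for cam in ("top","scene"):
    im,d=vision.grab_frame(cam)
    r=models.masks_of(cam,"tray")[0]; v,u=np.nonzero(r["mask"]); P=world(cam,d,np.c_[u,v])
    P=P[(P[:,2]<.035)&(P[:,2]>.015)]
    print(r["p"],cv2.minAreaRect((P[:,:2]*1000).astype(np.float32)))
pick([.572,-.001])
E
```

```text
0.55 ((507.3334655761719, 262.515380859375), (241.56346130371094, 159.64283752441406), 81.75390625)
0.47 ((586.2863159179688, -7.315134048461914), (53.183197021484375, 23.622777938842773), 67.15831756591797)
width 0.05604903988887307 0.05575434764528352 mass 0.6803540819445342 -0.04309836936549247 -6.717371913241373 t 8.25
```

The first tin weighs 0.68 kg, so it is the full one. I'll put it back where it stood and move the other two.

```bash
echo 'TRAY=([.5073,.2625],-.144)' >> h.py
python3 - <<'E'
from h import *
place([.572,-.001],GZ)
m=pick([.478,-.1445])
if .1<m<.48: place(tray(.056),GZ+.008,TRAY[1])
im,d=vision.grab_frame("scene"); cv2.imwrite("pics/scene1.png",im)
E
```

```text
t 12.1417
width 0.0556461276157788 0.0560083162464297 mass 0.22010591104408583 -0.46434317903360084 -2.623582166376083 t 17.275
t 22.6167
```

View pics/scene1.png

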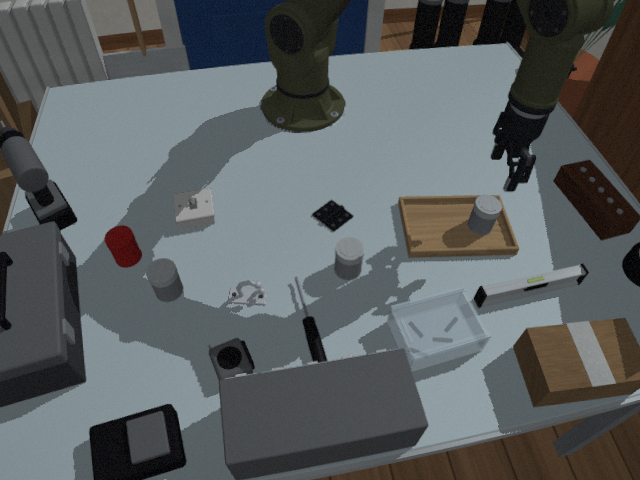

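The 0.22 kg tin stands upright in the tray at about (486,214). The heavy tin is back upright at (348,257), and the third is at (165,280).

Run:
```python
from h import *
m=pick([.5595,-.3675])
if .1<m<.48:
    place(tray(-.056),GZ+.008,TRAY[1])
    im,d=vision.grab_frame("top")
    for r in models.masks_of("top","tin_a"):
        v,u=np.nonzero(r["mask"]); P=world("top",d,np.c_[u,v]); zt=np.percentile(P[:,2],90); T=P[P[:,2]>zt-.008]
        print(r["p"],np.round((T[:,:2].min(0)+T[:,:2].max(0))/2,3),zt)
```

```text
width 0.05402865384973227 0.05439466862940177 mass 0.2248219379919988 -0.10269302507233902 -2.308196236773847 t 29.5333
t 35.2583
0.94 [ 0.575 -0.002] 0.07527410771801753
0.92 [0.501 0.198] 0.08332425883699676
0.66 [0.755 0.124] 0.06225430763107663
```

Run:
```python
from h import *
pick([.573,-.001],lift=.22); ctrl.pause(.5)
s=get_state(); print(s["time"],s["tcp_pos"],s["width"])
im,d=vision.grab_frame("scene"); cv2.imwrite("pics/scene2.png",im)
```

```text
width 0.05596398119101479 0.05588735680565134 mass 0.6919107723691177 0.15342552539295345 -6.634219151548091 t 41.775
42.275 [ 0.57301989 -0.00099515  0.2360016 ] 0.05596882056950764
```

View pics/scene2.png

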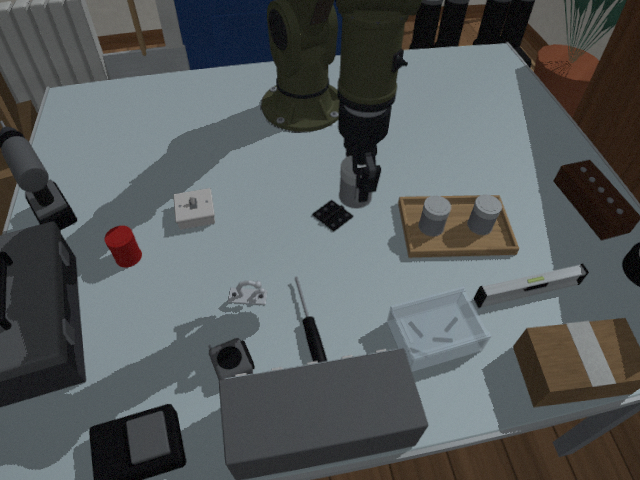

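The two light tins stand upright in the tray at (434,215) and (486,214). The heavy tin is held upright at (355,183), and the other things look unmoved.

```bash
python3 -c "
from h import *
ticket.close_job()"
```

```text
the job is handed in; nothing more can be done
```

The job is handed in. The heaviest tin is held upright in the gripper, with its underside about 22 cm above the bench by the arm's position. The two lighter tins stand released in the tray.

- **Weights:** lifted one at a time, the tins weighed 0.68 kg (0.69 kg when lifted again), 0.22 kg and 0.22 kg. The full tin was therefore clear. It was the first one I lifted, so I set it back where it stood until the other two were in the tray.
- **Last checks:** the final picture shows both light tins upright in the tray, the heavy tin held upright, and everything else apparently where it started. The grip was steady at 56 mm wide, and the clock read about 42 s of the 72 s allowed.
- **What disagreed:** the scene camera's second reading of the tray was plainly a wrong detection, so I used the top camera's. After the last placing, the top camera put that tin about 9 mm off the intended spot and missed the other tray tin. That may be a measuring error, and the picture shows the tin well inside the rim. I did not measure the other objects again; I only compared them by eye.

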